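Change the discs of the abrasion tester, couple its drive and start it

TASK

Change the discs of the abrasion tester: lift the worn disc with the round knob off its station and lay it flat in the tray, and put every new disc (square grip) that is there onto a station of its own, turned so that its three holes go over the studs and it lies flat. When all the discs are on, swing the coupling lever fully shut so that its lug is in the fork, and push the headed pin down through fork and lug until its head sits on the fork. Last of all, start the run by pushing the roller of the lever switch sideways until it trips, then let it spring back; keep the jar and the bottle standing.

Things in the scene. Friction and masses are not known exactly. Their poses are not given: they have to be found in the camera images.
- disc_1: new disc of dark steel, 92 mm wide, 10 mm thick, on its middle a black grip block (34 mm along the disc's x, 22 mm along its y, 10 to 56 mm above the underside). Three 13.5 mm through holes on a circle of 30 mm radius at 0, 120, 240 degrees from its x axis. Origin: centre of the underside, z up. 0.2 to 0.4 kg. Two or three discs are there; an absent one is None
- disc_2: new disc of dark steel, 92 mm wide, 10 mm thick, on its middle a black grip block (34 mm along the disc's x, 22 mm along its y, 10 to 56 mm above the underside). Three 13.5 mm through holes on a circle of 30 mm radius at 0, 120, 240 degrees from its x axis. Origin: centre of the underside, z up. 0.2 to 0.4 kg. Two or three discs are there; an absent one is None
- disc_3: new disc of dark steel, 92 mm wide, 10 mm thick, on its middle a black grip block (34 mm along the disc's x, 22 mm along its y, 10 to 56 mm above the underside). Three 13.5 mm through holes on a circle of 30 mm radius at 0, 120, 240 degrees from its x axis. Origin: centre of the underside, z up. 0.2 to 0.4 kg. Two or three discs are there; an absent one is None
- hub_1_face (a point): centre of the top face of station 1, a fixed steel flange 76 mm wide, face 30 mm above the worktop, z up. Three upright studs, 10 mm thick, 20 mm tall, tips tapered, on a circle of 30 mm radius at 0, 120, 240 degrees from the point's x axis. Stations are 115 mm apart, each turned at random. A disc that is on lies with its underside on this face, the studs 10 mm out of it
- hub_2_face (a point): centre of the top face of station 2, a fixed steel flange 76 mm wide, face 30 mm above the worktop, z up. Three upright studs, 10 mm thick, 20 mm tall, tips tapered, on a circle of 30 mm radius at 0, 120, 240 degrees from the point's x axis. Stations are 115 mm apart, each turned at random. A disc that is on lies with its underside on this face, the studs 10 mm out of it
- hub_3_face (a point): centre of the top face of station 3, a fixed steel flange 76 mm wide, face 30 mm above the worktop, z up. Three upright studs, 10 mm thick, 20 mm tall, tips tapered, on a circle of 30 mm radius at 0, 120, 240 degrees from the point's x axis. Stations are 115 mm apart, each turned at random. A disc that is on lies with its underside on this face, the studs 10 mm out of it
- worn_disc: worn disc: as the new ones (92 mm wide, 10 mm thick, same holes), but with a round black knob, 26 mm thick, from 10 to 56 mm above the underside. Origin: centre of the underside, z up. It starts seated on one of the three stations; 0.2 to 0.4 kg
- tray_in (a point): centre of the inner floor of the fixed grey tray at the right, 4 mm above the worktop; inside 142 x 142 mm, walls 4 mm thick, rim 22 mm above the worktop; z up
- fork_mouth (a point): centre of the hole in the top of the steel fork at the right end of the grey bed, 54 mm above the worktop; x: the bed's x (away from the robot at yaw 0), y: the bed's length, z up. Both tines have vertical 17.5 mm holes; down from here: tine to 10 mm, gap for the lug to 26, lower tine to 34, bed at 42 mm. The lug has the same hole, in line when the lever is shut
- lever (a joint): coupling lever of flat steel, swinging level about an upright hinge: 0 = shut (against its stop, pointing along the bed's -x with its lug in the fork), positive = swung out to the right (the bed's -y), up to 1.15 rad. It starts open and stays where it is left (about 1 N at the handle moves it)
- lever_handle (a point): centre of the top of the lever's upright black round handle, 19 mm thick, standing from 42 mm up to this point 100 mm above the worktop, 140 mm from the hinge; the lug's hole is on the line between, 85 mm from the hinge. The point's -x axis points from the hinge to the handle
- lever_hinge (a point): on the axis of the lever's hinge, 42 mm above the worktop; its axes are the bed's and do not turn with the lever
- pin: headed pin: steel shank 14 mm thick, 40 mm long, tip tapered; head flange 30 mm wide, 6 mm high, above it a black round grip 22 mm thick from 6 to 44 mm. Origin: centre of the flange's underside, z up the grip. 80 g. It starts upright in its stand. Home in the fork, its origin lies at fork_mouth
- pin_stand: fixed grey block, 70 x 70 x 50 mm, with a vertical 17.5 mm hole in which the pin waits; origin: centre of its underside
- switch_arm (a joint): upright roller arm of the lever switch: 0 = at rest, spring-centred; positive = its roller swings towards the switch's +y, negative towards -y, up to 0.8 rad each way. It trips at 0.4 rad to either side, where it pushes back with about 1.5 N, and springs back when let go
- switch: fixed roller lever switch: base plate 90 x 90 mm, grey housing 42 mm wide, 98 mm high; the arm is in front of the housing (on -x) with its level pivot axis along x, 75 mm above the worktop. Origin: centre of the underside, x away from the robot at yaw 0
- roller (a point): centre of the black roller at the top of the switch arm, 26 mm across and 14 mm wide, axis along the switch's x, 85 mm above the pivot, so 160 mm above the worktop at rest. Push it from the side, along the switch's y
- jar: sample jar with a white lid, 60 mm wide and 80 mm high, behind the tester; bystander; origin: centre of the underside, z up
- bottle: empty clear bottle, 54 mm wide and 138 mm high, front right; bystander; origin: centre of the underside, z up

How it is judged:
On the way, in this order (a step that is already met when the one before it is completed fails the run):
1. the worn disc lies flat in the tray and every new disc flat on a station of its own, its holes over the studs, all let go (((z of disc_1 in the frame of hub_1_face between -0.004 and 0.003 m and horizontal distance between disc_1 and hub_1_face below 0.005 m and angle between disc_1's own z axis and vertical below 0.15 rad) or (z of disc_1 in the frame of hub_2_face between -0.004 and 0.003 m and horizontal distance between disc_1 and hub_2_face below 0.005 m and angle between disc_1's own z axis and vertical below 0.15 rad) or (z of disc_1 in the frame of hub_3_face between -0.004 and 0.003 m and horizontal distance between disc_1 and hub_3_face below 0.005 m and angle between disc_1's own z axis and vertical below 0.15 rad)) and ((z of disc_2 in the frame of hub_1_face between -0.004 and 0.003 m and horizontal distance between disc_2 and hub_1_face below 0.005 m and angle between disc_2's own z axis and vertical below 0.15 rad) or (z of disc_2 in the frame of hub_2_face between -0.004 and 0.003 m and horizontal distance between disc_2 and hub_2_face below 0.005 m and angle between disc_2's own z axis and vertical below 0.15 rad) or (z of disc_2 in the frame of hub_3_face between -0.004 and 0.003 m and horizontal distance between disc_2 and hub_3_face below 0.005 m and angle between disc_2's own z axis and vertical below 0.15 rad)) and ((z of disc_3 in the frame of hub_1_face between -0.004 and 0.003 m and horizontal distance between disc_3 and hub_1_face below 0.005 m and angle between disc_3's own z axis and vertical below 0.15 rad) or (z of disc_3 in the frame of hub_2_face between -0.004 and 0.003 m and horizontal distance between disc_3 and hub_2_face below 0.005 m and angle between disc_3's own z axis and vertical below 0.15 rad) or (z of disc_3 in the frame of hub_3_face between -0.004 and 0.003 m and horizontal distance between disc_3 and hub_3_face below 0.005 m and angle between disc_3's own z axis and vertical below 0.15 rad)) and horizontal distance between worn_disc and tray_in below 0.045 m and z of worn_disc in the frame of tray_in below 0.005 m and angle between worn_disc's own z axis and vertical below 0.1 rad and contact force between each of worn_disc, disc_1, disc_2, disc_3 and the fingers below 0.2 N), for 0.2 s.
2. the lever is shut and the pin is home through fork and lug, let go (value of joint lever below 0.05 rad and z of pin in the frame of fork_mouth between -0.004 and 0.003 m and horizontal distance between pin and fork_mouth below 0.005 m and angle between pin's own z axis and vertical below 0.12 rad and contact force between pin and the fingers below 0.2 N), for 0.2 s.
3. the switch is tripped: its arm pushed at least 0.4 rad to either side ((value of joint switch_arm above 0.4 rad or value of joint switch_arm below -0.4 rad)), for 0.1 s.
At the end, for the whole second after the job is handed in: Worn disc flat in the tray; each new disc flat on a station (3 mm high, 5 mm aside, 0.15 rad), the lever is shut (0.05 rad), the pin is home and upright (head 3 mm, aside 5 mm, 0.12 rad), the switch arm has sprung back (0.1 rad) (((z of disc_1 in the frame of hub_1_face between -0.004 and 0.003 m and horizontal distance between disc_1 and hub_1_face below 0.005 m and angle between disc_1's own z axis and vertical below 0.15 rad) or (z of disc_1 in the frame of hub_2_face between -0.004 and 0.003 m and horizontal distance between disc_1 and hub_2_face below 0.005 m and angle between disc_1's own z axis and vertical below 0.15 rad) or (z of disc_1 in the frame of hub_3_face between -0.004 and 0.003 m and horizontal distance between disc_1 and hub_3_face below 0.005 m and angle between disc_1's own z axis and vertical below 0.15 rad)) and ((z of disc_2 in the frame of hub_1_face between -0.004 and 0.003 m and horizontal distance between disc_2 and hub_1_face below 0.005 m and angle between disc_2's own z axis and vertical below 0.15 rad) or (z of disc_2 in the frame of hub_2_face between -0.004 and 0.003 m and horizontal distance between disc_2 and hub_2_face below 0.005 m and angle between disc_2's own z axis and vertical below 0.15 rad) or (z of disc_2 in the frame of hub_3_face between -0.004 and 0.003 m and horizontal distance between disc_2 and hub_3_face below 0.005 m and angle between disc_2's own z axis and vertical below 0.15 rad)) and ((z of disc_3 in the frame of hub_1_face between -0.004 and 0.003 m and horizontal distance between disc_3 and hub_1_face below 0.005 m and angle between disc_3's own z axis and vertical below 0.15 rad) or (z of disc_3 in the frame of hub_2_face between -0.004 and 0.003 m and horizontal distance between disc_3 and hub_2_face below 0.005 m and angle between disc_3's own z axis and vertical below 0.15 rad) or (z of disc_3 in the frame of hub_3_face between -0.004 and 0.003 m and horizontal distance between disc_3 and hub_3_face below 0.005 m and angle between disc_3's own z axis and vertical below 0.15 rad)) and horizontal distance between worn_disc and tray_in below 0.045 m and z of worn_disc in the frame of tray_in below 0.005 m and angle between worn_disc's own z axis and vertical below 0.1 rad and value of joint lever below 0.05 rad and z of pin in the frame of fork_mouth between -0.004 and 0.003 m and horizontal distance between pin and fork_mouth below 0.005 m and angle between pin's own z axis and vertical below 0.12 rad and value of joint switch_arm between -0.1 and 0.1 rad and linear speed of pin below 0.02 m/s); the robot touches nothing.
It fails at once if the jar or the bottle is tipped over (angle between any of jar, bottle's own z axis and vertical above 0.6 rad).
Of disc_1, disc_2, disc_3 only 2 to 3 are there at a start; the rules pass over those that are not, and their reading is None.
At some moment in a run one of disc_1, disc_2, disc_3 may be knocked a few centimetres aside while the robot is not near it.
It also fails if it takes over 208 s, if anything falls off the work surface, if the arm or the gripper's body presses on something with over 40 N, if the wrist force passes 120 N, or if a joint passes its speed limit or range.

ROBOT

A 6-joint arm with a two-finger parallel gripper is mounted at the origin on a cart in front of the work surface, level with it; the furniture and walls round the work are solid. World frame = base frame: x ahead of the robot, y to its left, z up, the work surface at z = 0. Lengths are in m, angles in rad, forces in N, time in s.
With the tool pointing down it reaches from about 0.275 to 0.825 m from the base axis. Payload 4.9 kg.
Tool frame: the origin (TCP) lies midway between the tips of the shut fingers; the grasp point (between the pads) lies 19 mm behind it (bot.grip_depth is the distance from the TCP to the grasp point, in m); y points along the fingers, x is the direction in which the jaws open and shut, and the axes are right-handed (so a half turn about y gives the same grasp; the last joint's range is limited). The gripper opens to 85 mm and grips with 20 to 120 N. Pads are 22 mm wide; open, the fingers measure 114 mm over their backs; the gripper's body (76 mm by 85 mm) begins 54 mm behind the grasp point. The pads swing forward as they close: fully open they stand 13 mm farther back than shut.
Start: joints at [-1.282, 0.326, -0.193, 1.052, 0, 1.437], TCP at [0.226, -0.502, 0.205] pointing down, gripper open.
Joint ranges: [-2.65, 2.65], [-0.97, 1.79], [-1.3, 1.35], [-1.93, 2.1], [-1.47, 1.37], [-3.14, 3.14]. Speed limits (rad/s): [2.57, 2.57, 3.14, 3.14, 3.14, 3.14].

INTERFACE

Orientations are given as a unit quaternion [w, x, y, z].
In Python, from cell import bot gives the robot as it stands. Calls block until the motion is done:
- bot.move_pose(position, orientation): joint-space move of the TCP to a pose.
- bot.move_linear(position, speed=0.15, rotation=None, until_force=None): straight line of the TCP; rotation=None keeps the orientation; speed is the mean speed in m/s. With until_force (N) it stops when the force on the tool has changed by that much, and returns True; else False.
- bot.goto_joints(angles): joint-space move.
- bot.set_gripper(opening, grasp_force=None): opening from 0.0 (shut) to 1.0 (fully open); grasp_force is the grip in N (None keeps the last); returns when the fingers have stopped.
- bot.wait(seconds).
- bot.solve_ik(position, orientation): joint angles nearest the present ones, or None.
- bot.camera(name): name is "scene" or "top" or "wrist"; returns the picture (384x512x3 uint8, red, green, blue); there is no depth.
- bot.calibration(name): a dict with "mtx" (3x3 intrinsics, pixels), "extrinsics" (4x4, takes a point from world to camera coordinates); the wrist camera has in their place "hand_eye" (4x4, takes a point from camera to tool coordinates, whose origin is the TCP and whose axes are the tool frame's). Camera axes: x right, y down, z forward; pixel columns grow to the right and rows downward; lengths in m; the calibration is good to about 2 mm. The wrist camera is an equidistant fisheye: a pixel r from the principal point sees the ray r / f radians off the axis. A picture is of the moment at which its call begins: read the wrist's pose just before it. calibration takes no time and is no camera call.
A pose or a line that the arm cannot do raises bot.PlanningError and nothing moves.
- bot.close_job(): hands the job in, once; it reports no verdict.
Trained networks look in the newest picture that a camera, given by its name, has taken for a name from the list of things; names that differ only in an ending like _2 or _b are one class to them, and where a whole thing is asked for, a point or a joint stands for the part that bears it (a point fixed in the world has none). Each returns a list of dicts, best first, with "confidence" (0 to 1); they miss things now and then, are a little off and sometimes report something else, mostly with a low value. They report only what shows in the picture. A call takes as long as a camera call.
- bot.search_frame(camera, thing): "bbox" ([left, top, width, height] in pixels, round what is visible of it).
Readings, each from a call of its own:
- bot.read_clock(): time.
- bot.read_joint_positions(): joint angles.
- bot.read_joint_vel(): joint speeds.
- bot.read_joint_efforts(): joint torques, N m.
- bot.read_position(): TCP position.
- bot.read_tool_rot(): TCP orientation.
- bot.read_ft_force(): force on the tool from outside, world axes, zero at the start.
- bot.read_moment(): the same for the moment, N m.
- bot.read_gripper_width(): opening from 0.0 (shut) to 1.0 (fully open).
Only numpy, scipy, OpenCV 4.12 (cv2) and the standard library are available. Lean on these libraries where they do the work, as an engineer would, in place of code of your own. Each camera call takes 0.05 s, during which the arm holds its last target. There are 200 camera calls.

## Working session

There is one attempt and no reset: what is moved stays moved. The work goes in short steps, each a Python script; the robot and the scene stay as the last script left them, time stands still between calls to the robot, and variables do not carry over. Pictures are saved under pics/ and viewed, about 12 in all and at most 16, crops included, and the job is handed in when it is done.

```bash
ls; mkdir -p pics; python3 - <<'E'
from cell import bot
import cv2,numpy as np
np.set_printoptions(precision=4,suppress=True)
for n in("scene","top","wrist"):
    im=bot.camera(n); cv2.imwrite(f"pics/{n}0.png",im[:,:,::-1])
    print(n,bot.calibration(n))
    for t in("disc_1","worn_disc","hub_1_face","tray_in","fork_mouth","lever","lever_handle","pin","pin_stand","switch","roller","jar","bottle"):
        try:
            print(t,[([round(float(v)) for v in d["bbox"]],round(d["confidence"],2)) for d in bot.search_frame(n,t)][:5])
        except Exception as e: print(t,e)
a=[cv2.imread(f"pics/{n}0.png") for n in("scene","top")]
cv2.imwrite("pics/a.png",cv2.resize(a[1],(800,600),interpolation=cv2.INTER_CUBIC))
cv2.imwrite("pics/b.png",cv2.resize(a[0],(800,600),interpolation=cv2.INTER_CUBIC))
print(bot.read_clock(),bot.read_position(),bot.read_tool_rot())
E
```

```text
pics
scene {'mtx': array([[355.0495,   0.    , 256.8057],
       [  0.    , 355.0495, 191.2366],
       [  0.    ,   0.    ,   1.    ]]), 'extrinsics': array([[-0.5979, -0.8016, -0.0034,  0.2897],
       [-0.4028,  0.3041, -0.8633,  0.3066],
       [ 0.693 , -0.5148, -0.5047,  0.7864],
       [ 0.    ,  0.    ,  0.    ,  1.    ]])}
disc_1 [([282, 212, 29, 16], 0.64), ([245, 220, 28, 27], 0.58)]
worn_disc [([231, 183, 26, 21], 0.71), ([162, 180, 128, 67], 0.42), ([255, 176, 31, 14], 0.37)]
hub_1_face [([236, 203, 19, 7], 0.6)]
tray_in []
fork_mouth [([162, 182, 124, 66], 0.86), ([244, 221, 31, 29], 0.15)]
lever [([253, 179, 32, 8], 0.58)]
lever_handle [([252, 181, 36, 7], 0.75)]
pin [([255, 178, 32, 6], 0.6)]
pin_stand [([164, 180, 122, 68], 0.51)]
switch [([145, 226, 45, 65], 0.84)]
roller [([161, 231, 9, 34], 0.59)]
jar [([203, 199, 25, 23], 0.7), ([236, 192, 20, 17], 0.65), ([167, 190, 20, 27], 0.62)]
bottle []
top {'mtx': array([[397.2803,   0.    , 253.7604],
       [  0.    , 397.2803, 192.8323],
       [  0.    ,   0.    ,   1.    ]]), 'extrinsics': array([[-0.0079, -0.9999, -0
[... 762 characters left out ...]
[([189, 126, 17, 25], 0.72)]
bottle [([358, 239, 26, 22], 0.85), ([246, 158, 26, 30], 0.53)]
wrist {'mtx': array([[297.3186,   0.    , 258.2839],
       [  0.    , 297.3186, 191.2591],
       [  0.    ,   0.    ,   1.    ]]), 'hand_eye': array([[ 1.    , -0.0003, -0.0011,  0.0002],
       [ 0.001 , -0.2881,  0.9576, -0.1692],
       [-0.0006, -0.9576, -0.2881,  0.0734],
       [ 0.    ,  0.    ,  0.    ,  1.    ]])}
disc_1 []
worn_disc []
hub_1_face []
tray_in [([299, 0, 13, 5], 0.53), ([178, 2, 64, 48], 0.36)]
fork_mouth []
lever []
lever_handle []
pin []
pin_stand []
switch []
roller []
jar []
bottle [([178, 0, 66, 49], 0.72)]
2.1 [ 0.2257 -0.5016  0.2053] [ 0.5938 -0.5938  0.3839 -0.384 ]
```

View pics/a.png

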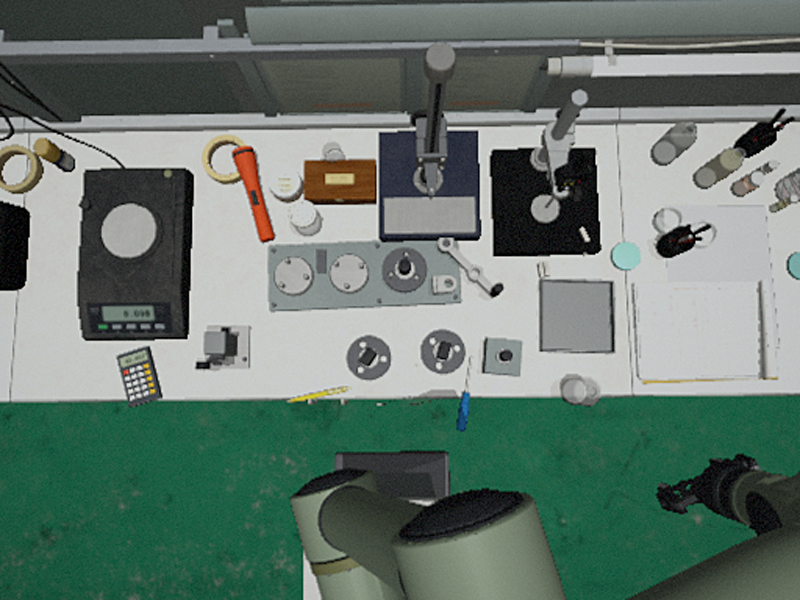

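View pics/b.png

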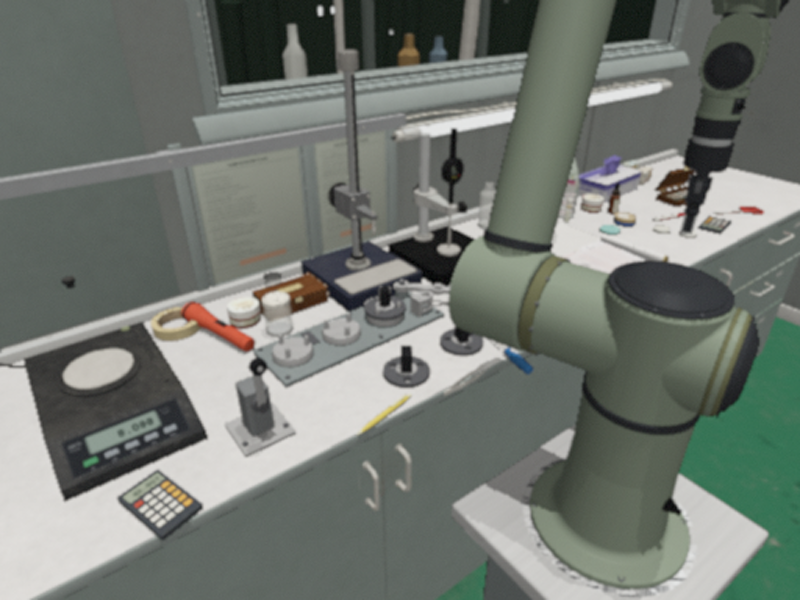

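```bash
cat > h.py <<'E'
from cell import bot
import cv2,numpy as np
from scipy.spatial.transform import Rotation as Ro
np.set_printoptions(precision=4,suppress=True)
def q_down(a):
    c,s=np.cos(a),np.sin(a)
    R=np.array([[c,0,-s],[s,0,c],[0,-1,0]])
    return np.roll(Ro.from_matrix(R).as_quat(),1)
def tool_T():
    T=np.eye(4); p=bot.read_position(); q=np.array(bot.read_tool_rot())
    T[:3,:3]=Ro.from_quat(np.roll(q,-1)).as_matrix(); T[:3,3]=p; return T
def yaw(): 
    R=tool_T()[:3,:3]; return np.arctan2(R[1,0],R[0,0])
CW=bot.calibration("wrist")
def shot(name,save=None):
    """returns (img BGR, cam->world T, name)"""
    if name=="wrist": T=tool_T()@CW["hand_eye"]
    else: T=np.linalg.inv(bot.calibration(name)["extrinsics"])
    im=bot.camera(name)[:,:,::-1].copy()
    if save: cv2.imwrite(f"pics/{save}.png",im); np.save(f"pics/{save}.npy",T)
    return im,T,name
def proj(P,T,name):
    K=bot.calibration(name)["mtx"]; P=np.atleast_2d(P)
    c=(P-T[:3,3])@T[:3,:3]
    if name=="wrist":
        r=np.hypot(c[:,0],c[:,1]); th=np.arctan2(r,c[:,2]); k=th/np.maximum(r,1e-12)
        return np.c_[c[:,0]*k*K[0,0]+K[0,2],c[:,1]*k*K[1,1]+K[1,2]]
    return np.c_[c[:,0]/c[:,2]*K[0,0]+K[0,2],c[:,1]/c[:,2]*K[1,1]+K[1,2]]
def ray(uv,T,name):
    K=bot.calibration(name)["mtx"]; d=np.array([(uv[0]-K[0,2])/K[0,0],(uv[1]-K[1,2])/K[1,1],1.])
    if name=="wrist":
        th=np.hypot(d[0],d[1]); s=np.sinc(th/np.pi); d=np.array([d[0]*s,d[1]*s,np.cos(th)])
    return T[:3,3],T[:3,:3]@(d/np.linalg.norm(d))
def at_z(uv,z,T,name):
    o,d=ray(uv,T,name); return o+d*(z-o[2])/d[2]
def tri(rays):
    A=sum(np.eye(3)-np.outer(d,d) for o,d in rays); b=sum((np.eye(3)-np.outer(d,d))@o for o,d in rays)
    return np.linalg.solve(A,b)
def rect(s,c,z,half=.06,res=.0005):
    """metric picture at height z: columns = -y world, rows = -x world (as top camera)"""
    n=int(2*half/res); u=(np.arange(n)+.5)*res-half
    Y,X=np.meshgrid(c[1]-u,c[0]-u); P=np.c_[X.ravel(),Y.ravel(),np.full(n*n,z)]
    m=proj(P,s[1],s[2]).astype(np.float32).reshape(n,n,2)
    return cv2.remap(s[0],m[:,:,0],m[:,:,1],cv2.INTER_CUBIC)
E
python3 - <<'E'
from h import *
T=np.linalg.inv(bot.calibration("top")["extrinsics"]); s=1.5625
for n,u,v,z in [("hub_l",294,273,.03),("hub_m",349,271,.03),("worn knob",405,266,.086),("disc a",367,354,.03),("disc b",443,350,.03),("pin",505,355,.09),("tray",576,316,.01),("bottle",578,388,.07),("switch",220,345,.1),("roller",204,365,.16),("hinge",447,244,.05),("handle",497,290,.1),("fork",443,284,.054),("jar?",305,217,.08),("jar2",287,184,.08)]:
    print(n,at_z((u/s,v/s),z,T,"top"))
for p in [(.48,0.05),(.4,-.1),(.6,.15),(.6,-.15)]:
  for a in(-90,90,0): 
    q=bot.solve_ik([*p,.2],q_down(np.radians(a))); print(p,a,q)
E
```

```text
hub_l [0.6068 0.1778 0.03  ]
hub_m [0.6098 0.0644 0.03  ]
worn knob [ 0.608  -0.0509  0.086 ]
disc a [0.439  0.0276 0.03  ]
disc b [ 0.4458 -0.1259  0.03  ]
pin [ 0.4317 -0.2408  0.09  ]
tray [ 0.5144 -0.4019  0.01  ]
bottle [ 0.3679 -0.3826  0.07  ]
switch [0.4551 0.3053 0.1   ]
roller [0.4149 0.3153 0.16  ]
hinge [ 0.6596 -0.1367  0.05  ]
handle [ 0.5563 -0.2278  0.1   ]
fork [ 0.5767 -0.1268  0.054 ]
jar? [0.7112 0.1483 0.08  ]
jar2 [0.7801 0.1855 0.08  ]
(0.48, 0.05) -90 [-0.0493  0.2058 -0.3702  0.9948  0.      3.0923]
(0.48, 0.05) 90 [-0.0493  0.2058 -0.3702  0.9948  0.     -0.0493]
(0.48, 0.05) 0 [-0.0493  0.2058 -0.3702  0.9948  0.      1.5215]
(0.4, -0.1) -90 [-0.4244  0.0739 -0.5277  0.9692  0.      2.7171]
(0.4, -0.1) 90 [-0.4244  0.0739 -0.5277  0.9692  0.     -0.4244]
(0.4, -0.1) 0 [-0.4244  0.0739 -0.5277  0.9692  0.      1.1463]
(0.6, 0.15) -90 [ 0.1257  0.4573 -0.0082  1.1052  0.     -3.0159]
(0.6, 0.15) 90 [ 0.1257  0.4573 -0.0082  1.1052  0.      0.1257]
(0.6, 0.15) 0 [ 0.1257  0.4573 -0.0082  1.1052  0.      1.6965]
(0.6, -0.15) -90 [-0.3643  0.4573 -0.0082  1.1052  0.      2.7773]
(0.6, -0.15) 90 [-0.3643  0.4573 -0.0082  1.1052  0.     -0.3643]
(0.6, -0.15) 0 [-0.3643  0.4573 -0.0082  1.1052  0.      1.2065]
```

```bash
python3 - <<'E'
from h import *
q=q_down(np.pi/2)
views={"pin":(.43,-.24),"db":(.446,-.126),"da":(.439,.028),"hl":(.607,.178),"hm":(.61,.064),"hw":(.608,-.05),"fk":(.59,-.15),"ty":(.514,-.36)}
tiles=[]
bot.move_pose([.43,-.24,.26],q)
for n,p in views.items():
    bot.move_pose([p[0],p[1],.19],q)
    s=shot("wrist","w_"+n)
    t=cv2.resize(s[0],None,fx=.5,fy=.5,interpolation=cv2.INTER_AREA) if n!="x" else 0
    cv2.putText(t,n,(5,15),0,.5,(0,0,255),1); tiles.append(t)
cv2.imwrite("pics/c.png",np.vstack([np.hstack(tiles[i:i+3]) for i in(0,3)]+[np.hstack(tiles[6:8]+[tiles[0]*0])]))
print(bot.read_clock(),bot.read_position())
E
```

```text
9.25 [ 0.5149 -0.3581  0.19  ]
```

View pics/c.png

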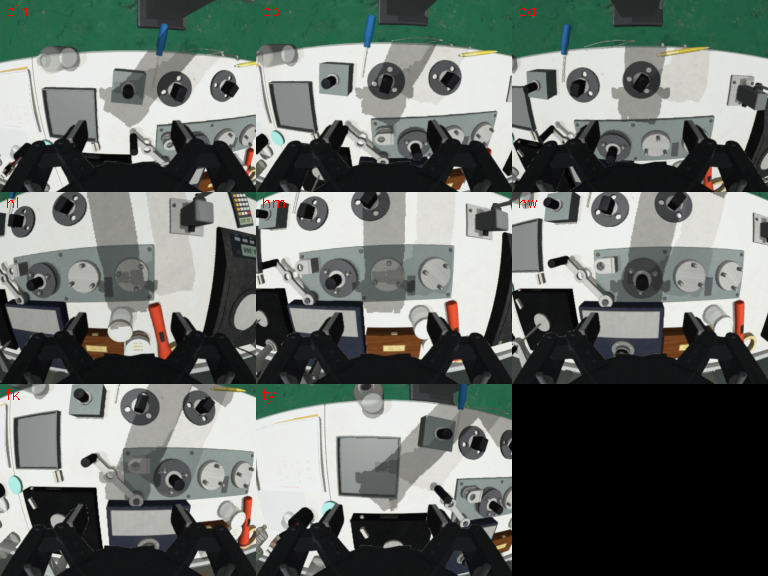

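```bash
python3 - <<'E'
from h import *
def ld(n): return cv2.imread(f"pics/w_{n}.png"),np.load(f"pics/w_{n}.npy"),"wrist"
L=[("db","db",(.446,-.126),.01),("da","da",(.439,.028),.01),("hl","hl",(.607,.178),.05),("hm","hm",(.61,.064),.05),("hw","hw",(.608,-.05),.04),("fk","fk",(.577,-.127),.054),("pin","pin",(.432,-.241),.05),("hl2","hm",(.607,.178),.05),("hm2","hw",(.61,.064),.05)]
t=[]
for nm,v,c,z in L:
    r=rect(ld(v),c,z); r=cv2.resize(r,(250,250)); cv2.putText(r,nm,(3,14),0,.5,(0,0,255),1)
    for k in(-1,0,1): cv2.line(r,(125-3,125),(128,125),(0,255,0),1);cv2.line(r,(125,122),(125,128),(0,255,0),1)
    t.append(r)
t=[np.hstack(t[i:i+3]) for i in(0,3,6)]
cv2.imwrite("pics/d.png",np.vstack(t)[:, :])
im=cv2.imread("pics/d.png");cv2.imwrite("pics/d.png",cv2.resize(im,(600,600)) if 0 else im[:600] if 0 else cv2.resize(im,(600,600)))
E
```

```text
(no output)
```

View pics/d.png

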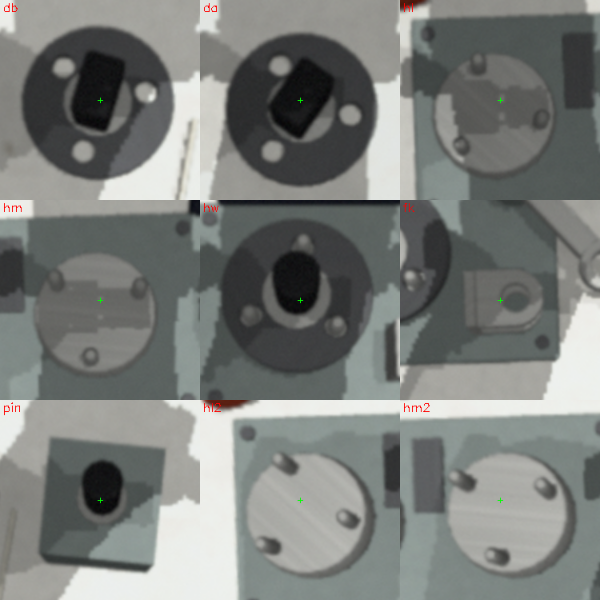

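```bash
cat > fit.py <<'E'
from h import *
from scipy.optimize import minimize
from scipy.ndimage import map_coordinates
def ld(n): return cv2.imread(f"pics/w_{n}.png"),np.load(f"pics/w_{n}.npy"),"wrist"
def gray(s): return cv2.GaussianBlur(cv2.cvtColor(s[0],cv2.COLOR_BGR2GRAY),(0,0),.8).astype(float)
def smp(g,uv): return map_coordinates(g,[uv[:,1],uv[:,0]],order=1,mode="nearest")
PH=np.linspace(0,2*np.pi,120,endpoint=False)
def circ(c,r,z): return np.c_[c[0]+r*np.cos(PH),c[1]+r*np.sin(PH),np.full(len(PH),z)]
def hullpts(uv,n=60):
    h=cv2.convexHull(uv.astype(np.float32))[:,0].astype(float); h=np.vstack([h,h[:1]])
    d=np.r_[0,np.cumsum(np.hypot(*np.diff(h,axis=0).T))]; t=np.linspace(0,d[-1],n,endpoint=False)
    p=np.c_[np.interp(t,d,h[:,0]),np.interp(t,d,h[:,1])]
    tg=np.roll(p,-1,0)-np.roll(p,1,0); nr=np.c_[tg[:,1],-tg[:,0]]/np.hypot(*tg.T)[:,None]
    if ((p-p.mean(0))*nr).sum()<0: nr=-nr
    return p,nr
def edge(g,uv,sgn=0,w=1.2,n=60):
    """mean step outside-inside across the hull outline; sgn 0: magnitude"""
    p,nr=hullpts(uv,n); d=smp(g,p+nr*w)-smp(g,p-nr*w)
    return np.mean(np.clip(np.abs(d),0,60)) if sgn==0 else np.mean(np.clip(sgn*d,-15,50))
def mx(f,x0,st):
    x0=np.array(x0,float); n=len(x0); best=None
    sim=np.vstack([x0]+[x0+np.eye(n)[i]*st[i] for i in range(n)])
    for k in (1,-1):
        r=minimize(lambda x:-f(x),x0,method="Nelder-Mead",options=dict(initial_simplex=x0+(sim-x0)*k,xatol=2e-5,fatol=1e-3))
        if best is None or r.fun<best.fun: best=r
    return best.x,-best.fun
def fit_disc(S,c,z0=0.,th0=None,free_z=False):
    G=[gray(s) for s in S]
    f=lambda x:sum(edge(g,proj(np.vstack([circ(x,.046,z0+(x[2] if free_z else .01)),circ(x,.046,z0)]),s[1],s[2]),1,n=120) for g,s in zip(G,S))/len(S)
    x,v=mx(f,[*c,.01] if free_z else c,[.004,.004,.004][:2+free_z])
    def h(th):
        t=0
        for g,s in zip(G,S):
            for k in range(3):
                a=th+k*2*np.pi/3; p=[x[0]+.03*np.cos(a),x[1]+.03*np.sin(a)]
                t+=smp(g,proj(np.vstack([circ(p,.002,z0+.01),circ(p,.004,z0+.01)]),s[1],s[2])).mean()-np.clip(smp(g,proj(circ(p,.0095,z0+.01),s[1],s[2])),0,110).mean()
        return t/3/len(S)
    T=np.radians(np.arange(-60,60,.5) if th0 is None else np.degrees(th0)+np.arange(-12,12,.5)); H=np.array([h(t) for t in T]); i=H.argmax()
    j=np.arange(len(T))[H>H.max()*.8]; j=j[abs(j-i)<20]; th=np.average(T[j],weights=H[j]-H.max()*.79)
    return x,th,v,H.max()
def fit_hub(S,c,free_z=False):
    G=[gray(s) for s in S]
    f=lambda x:sum(edge(g,proj(circ(x,.038,x[2] if free_z else .03),s[1],s[2]),-1,n=120) for g,s in zip(G,S))/len(S)
    x,v=mx(f,[*c,.03] if free_z else c,[.004,.004,.004][:2+free_z])
    def h(th):
        t=0
        for g,s in zip(G,S):
            for k in range(3):
                a=th+k*2*np.pi/3; p=[x[0]+.03*np.cos(a),x[1]+.03*np.sin(a)]
                t+=edge(g,proj(np.vstack([circ(p,.005,.031),circ(p,.005,.046),circ(p,.0035,.05)]),s[1],s[2]))
        return t/3/len(S)
    T=np.radians(np.arange(-60,60,.5)); H=np.array([h(t) for t in T]); i=H.argmax()
    j=np.arange(len(T))[H>H.max()*.93]; j=j[abs(j-i)<12]; th=np.average(T[j],weights=H[j]-H.max()*.92)
    return x,th,v,(H.max(),np.median(H))
def row(t): return " ".join(str(np.round(v,4)) for v in (t[0],np.degrees(t[1]),t[2],t[3]))
E
python3 - <<'E'
from fit import *
for n,c,vs in[("db",(.446,-.126),("pin","db","da")),("da",(.439,.028),("db","da","pin"))]:
    for v in vs: print(n,v,row(fit_disc([ld(v)],c)))
    print(n,"z",row(fit_disc([ld(v) for v in vs],c,free_z=True)))
for n,c,vs in[("hl",(.605,.176),("hl","hm","hw")),("hm",(.607,.062),("hl","hm","hw","fk"))]:
    for v in vs: print(n,v,row(fit_hub([ld(v)],c)))
    print(n,"z",row(fit_hub([ld(v) for v in vs],c,free_z=True)))
for v in("hw","fk","hm"): print("worn",v,row(fit_disc([ld(v)],(.606,-.052),.03)))
E
```

```text
db pin [ 0.4445 -0.1249] 44.0424 50.0 76.6542Traceback (most recent call last):
  File "<stdin>", line 3, in <module>
  File "fit.py", line 38, in fit_disc
    T=np.radians(np.arange(-60,60,.5) if th0 is None else np.degrees(th0)+np.arange(-12,12,.5)); H=np.array([h(t) for t in T]); i=H.argmax()
                                                                                                             ~^^^
  File "fit.py", line 36, in h
    t+=smp(g,proj(np.vstack([circ(p,.002,z0+.01),circ(p,.004,z0+.01)]),s[1],s[2])).mean()-np.clip(smp(g,proj(circ(p,.0095,z0+.01),s[1],s[2])),0,110).mean()
                                                                                                        ~~~~^^^^^^^^^^^^^^^^^^^^^^^^^^^^^^^^
  File "h.py", line 23, in proj
    K=bot.calibration(name)["mtx"]; P=np.atleast_2d(P)
      ~~~~~~~~~~~~~~~^^^^^^
ValueError: time passes only in moves, steps and waits
```

```bash
sed -i 's/bot.calibration(name)\["mtx"\]/KS[name]/' h.py; sed -i 's/^CW=.*/CW=bot.calibration("wrist"); KS={n:bot.calibration(n)["mtx"] for n in("top","scene","wrist")}/' h.py; sed -i 's/-15,50/-15,150/' fit.py
cat > m1.py <<'E'
from fit import *
for n,c,vs in[("db",(.446,-.126),("pin","db","da")),("da",(.439,.028),("db","da","pin"))]:
    for v in vs: print(n,v,row(fit_disc([ld(v)],c)))
    print(n,"z",row(fit_disc([ld(v) for v in vs],c,free_z=True)))
for n,c,vs in[("hl",(.605,.176),("hl","hm","hw")),("hm",(.607,.062),("hl","hm","hw","fk"))]:
    for v in vs: print(n,v,row(fit_hub([ld(v)],c)))
    print(n,"z",row(fit_hub([ld(v) for v in vs],c,free_z=True)))
for v in("hw","fk","hm"): print("worn",v,row(fit_disc([ld(v)],(.606,-.052),.03)))
E
python3 m1.py
```

```text
db pin [ 0.4444 -0.1249] 44.1371 80.7367 77.048
db db [ 0.4444 -0.1247] 42.5449 71.5645 89.8619
db da [ 0.4445 -0.1248] 44.2336 98.5896 56.5598
db z [ 0.4448 -0.1248  0.0084] 43.5618 85.329 71.7912
da db [0.4337 0.0272] 23.6175 96.008 80.5496
da da [0.4333 0.0273] 24.8222 70.0364 86.9724
da pin [0.4341 0.0283] 16.5803 96.1233 24.9873
da z [0.4339 0.0277 0.0076] 24.1809 88.6507 61.4159
hl hl [0.6033 0.1816] 18.3158 22.2397 [22.2372  7.2902]
hl hm [0.6032 0.1816] 18.4111 33.5943 [40.5677  7.6857]
hl hw [0.6032 0.1812] 18.6338 31.0762 [47.791   9.8777]
hl z [0.6036 0.1821 0.0277] 18.4217 29.6531 [36.3112  8.1722]
hm hl [0.6068 0.0669] 54.6225 38.2261 [42.4609  7.2059]
hm hm [0.6069 0.0667] 54.2042 17.6038 [18.5447  4.7712]
hm hw [0.6069 0.0668] 54.7136 36.3135 [40.8489  7.6485]
hm fk [0.6069 0.0666] 54.9003 43.0075 [46.072   8.7733]
hm z [0.607  0.0668 0.0292] 54.5801 34.0131 [37.08    6.8393]
worn hw [ 0.6106 -0.0481] -7.0717 26.8912 35.1199
worn fk [ 0.6106 -0.0484] -5.8559 36.431 14.4515
worn hm [ 0.6104 -0.0473] -12.7642 34.9478 8.9096
```

```bash
cat > mv.py <<'E'
from fit import *
def go(p,z,a): bot.move_pose([p[0],p[1],z],q_down(a))
def lin(p,z,sp=.12,a=None,f=None):
    return bot.move_linear([p[0],p[1],z],speed=sp,rotation=None if a is None else q_down(a),until_force=f)
E
python3 - <<'E'
from mv import *
s=ld("ty"); C=np.array([at_z(u,.022,s[1],"wrist") for u in[(164,104),(286,104),(280,222),(170,226)]]); print(C[:,:2],C.mean(0))
tr=C.mean(0)[:2]; w=(.6106,-.048); a=np.pi/2
bot.set_gripper(.55,60)
go(w,.16,a); print(bot.read_ft_force())
print(lin(w,.049,.1,f=15),bot.read_position())
bot.set_gripper(0,60); print("w",bot.read_gripper_width())
lin(w,.085,.06); lin(w,.2,.15); print("w",bot.read_gripper_width(),bot.read_ft_force())
if bot.read_gripper_width()>.2:
    go(tr,.2,a); lin(tr,.06,.15); print(lin(tr,.022,.05,f=6),bot.read_position())
    bot.set_gripper(.6); lin(tr,.2,.2)
    s=shot("wrist","w_t2"); shot("top","t2")
    print(row(fit_disc([s],tr,.004)),tr)
    r=cv2.resize(s[0],(512,384)); t=cv2.imread("pics/t2.png"); cv2.imwrite("pics/e.png",np.hstack([r[:, 100:420],t[80:464,100:420]]) )
print(bot.read_clock())
E
```

```text
[[ 0.4377 -0.4675]
 [ 0.4406 -0.3275]
 [ 0.5822 -0.3317]
 [ 0.5891 -0.4707]] [ 0.5124 -0.3993  0.022 ]
[ 0.1943 -0.9032  0.056 ]
False [ 0.6113 -0.0481  0.0497]
w 0.2702006814599868
w 0.27110003653470655 [ 0.3507 -0.4669 -3.6727]
True [ 0.5116 -0.3987  0.0241]
[ 0.5111 -0.3983] -8.457 30.4917 36.3477 [ 0.5124 -0.3993]Traceback (most recent call last):
  File "<stdin>", line 14, in <module>
    return _nx.concatenate(arrs, 1, dtype=dtype, casting=casting)
           ~~~~~~~~~~~~~~~^^^^^^^^^^^^^^^^^^^^^^^^^^^^^^^^^^^^^^^
ValueError: all the input array dimensions except for the concatenation axis must match exactly, but along dimension 0, the array at index 0 has size 384 and the array at index 1 has size 304
```

```bash
cat >> mv.py <<'E'
def goc(p,z,a):
    """hover move with correction of the standing error"""
    go(p,z,a); bot.wait(.2); r=bot.read_position(); e=np.array([p[0]-r[0],p[1]-r[1]])
    c=np.array(p[:2])+e; lin(c,z,.03); bot.wait(.2); return c
def pick(c0,a_g):
    go(c0,.19,np.pi/2); s=shot("wrist"); x,th,v,h=fit_disc([s],c0)
    k=np.round((a_g+np.pi/2-th)/(2*np.pi/3)); a=th+k*2*np.pi/3-np.pi/2
    print("disc",x,np.degrees(a),v,h)
    bot.set_gripper(.6,60); c=goc(x,.12,a)
    print("hit" if lin(c,.019,.08,f=15) else "clear",bot.read_position())
    bot.set_gripper(0,60); print("w",bot.read_gripper_width())
    lin(c,.1,.1); lin(c,.17,.15); print("w",bot.read_gripper_width(),bot.read_ft_force())
    return x,a
def place(hub,a,zs=.049):
    c=goc(hub,.13,a); print("above",bot.read_position()); lin(c,.075,.08)
    f=lin(c,zs-.002,.03,f=8); z=bot.read_position()[2]; print("down",f,z)
    k=0
    while z>zs+.004 and k<16:
        lin(c,.072,.05); r=.0008*(1+k//8); d=k*np.pi/4
        c2=c+r*np.array([np.cos(d),np.sin(d)]); lin(c2,.072,.05)
        f=lin(c2,zs-.002,.03,f=8); z=bot.read_position()[2]; print(k,"down",f,z); k+=1
    print(bot.read_position(),bot.read_ft_force())
    return z
E
python3 - <<'E'
from mv import *
x,a=pick((.4444,-.1248),np.radians(73))
if bot.read_gripper_width()>.2:
    z=place((.6069,.0668),np.radians(84.6))
print(bot.read_clock())
E
```

```text
disc [ 0.4445 -0.1243] 72.88816402969849 73.0670566616214 89.28758267339975
clear [ 0.4434 -0.1237  0.0194]
w 0.23894114245939263
w 0.23893912947017895 [ 0.0232  0.2945 -2.2347]
above [0.6071 0.0683 0.13  ]
down True 0.04960094389200816
[0.6067 0.0682 0.0496] [-0.1247  0.0646  5.3185]
27.9083
```

```bash
python3 - <<'E'
from mv import *
p=bot.read_position(); bot.set_gripper(.5); lin(p,.12,.1)
x,a=pick((.4334,.0274),np.radians(54))
s=bot.read_gripper_width()
if s>.2: z=place((.6032,.1815),np.radians(48.4))
print(bot.read_clock())
E
```

```text
disc [0.4312 0.0289] 98.17953537021639 11.64198034521805 27.22058828488706
clear [0.4298 0.0291 0.0194]
w 0.0006867740598445883
w 0.0015779557169827037 [0.473  0.4215 0.8991]
34.775
```

```bash
python3 - <<'E'
from mv import *
bot.set_gripper(.6); go((.45,-.02),.24,np.pi/2)
s=shot("wrist","w_look"); print([(d["bbox"],d["confidence"]) for d in bot.search_frame("wrist","disc_1")])
cv2.imwrite("pics/f.png",s[0])
E
```

```text
[([258.2, 87.4, 67.1, 67.5], 0.88), ([288.5, 242.7, 56.2, 51.5], 0.82), ([19.6, 173.6, 47.5, 54.3], 0.6)]
```

View pics/f.png

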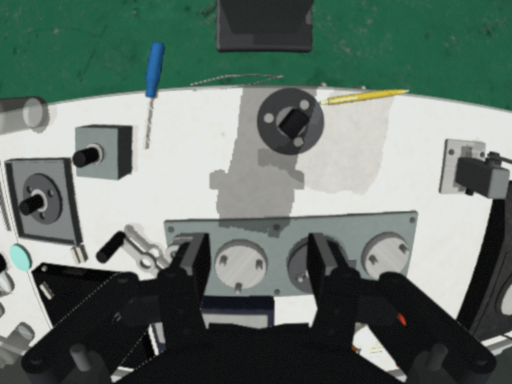

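```bash
python3 - <<'E'
from mv import *
s=ld("look"); c=at_z((291,121),.01,s[1],"wrist")[:2]; print(c)
print(row(fit_disc([s],c)))
go(c,.19,np.pi/2); s=shot("wrist","w_dn"); f=fit_disc([s],c); print(row(f))
r=cv2.resize(rect(s,f[0],.01),(400,400)); 
for k in range(3):
    t=f[1]+k*2*np.pi/3; cv2.circle(r,(int(200-100*np.sin(t)),int(200-100*np.cos(t))),4,[(0,0,255),(0,255,0),(255,0,0)][k],-1)
cv2.imwrite("pics/g.png",r)
r2=cv2.resize(rect(s,f[0],.056),(400,400)); cv2.imwrite("pics/g.png",np.hstack([r,r2]))
# stations as seen from afar
print(row(fit_hub([s],(.6032,.1815))))
E
```

```text
[0.3997 0.0235]
[0.4002 0.0228] 21.4835 65.1644 79.5999
[0.4001 0.023 ] 21.5153 66.4939 92.0742
[0.6033 0.1817] -17.0002 2.9222 [14.2508  7.2288]
```

View pics/g.png

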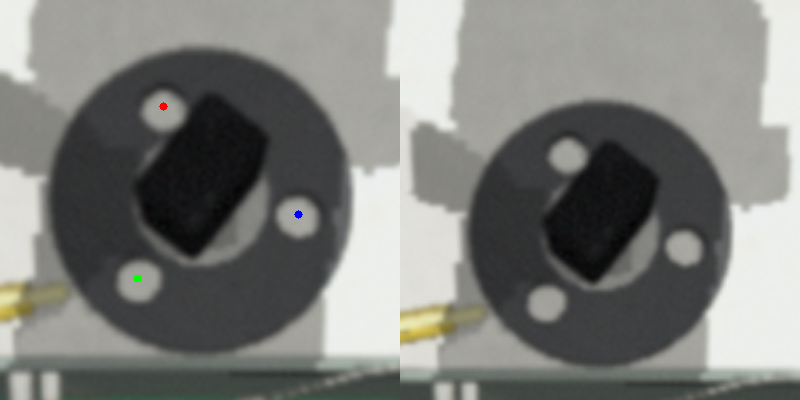

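```bash
python3 - <<'E'
from mv import *
x,a=pick((.4001,.023),np.radians(51.5))
if bot.read_gripper_width()>.2:
    z=place((.6032,.1815),np.radians(48.4))
    if z<.053:
        p=bot.read_position(); bot.set_gripper(.5); lin(p,.12,.1); 
        go((.59,-.03),.24,np.pi/2); s=shot("wrist","w_dd"); cv2.imwrite("pics/i.png",s[0])
        for c,z0 in(((.6032,.1815),.03),((.6069,.0668),.03),((.511,-.398),.004)): print(row(fit_disc([s],c,z0)))
        print(row(fit_hub([s],(.6106,-.048))))
print(bot.read_clock())
E
```

```text
disc [0.4002 0.023 ] 51.391742629377504 69.53968588541132 91.01663030944194
clear [0.3999 0.0231 0.0194]
w 0.23835441949231076
w 0.23710430246395728 [-0.1561  0.2303 -2.0662]
above [0.6034 0.1826 0.13  ]
down True 0.049617812180123594
[0.603  0.1825 0.0496] [-1.2859 -0.6788  4.0756]
[0.6031 0.1815] 5.1669 52.2407 14.6962
[0.6074 0.0671] 55.0851 31.0479 25.2375
[ 0.5114 -0.3983] -55.7334 43.0791 4.5818
[ 0.6106 -0.0476] -7.4129 24.9369 [22.8339  7.7817]
47.1
```

View pics/i.png

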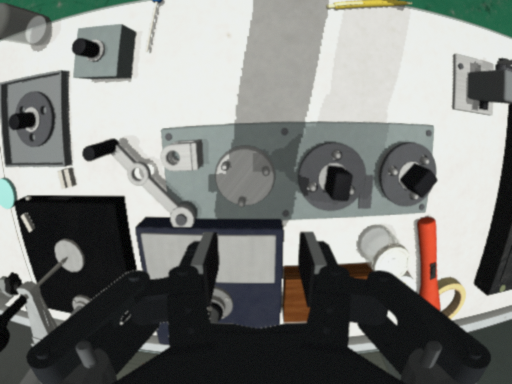

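```bash
cat >> mv.py <<'E'
def fit_cyl(S,c,r,z0,z1,sgn=1,free=None):
    G=[gray(s) for s in S]
    f=lambda x:sum(edge(g,proj(np.vstack([circ(x,r,z0 if free!="z" else x[2]),circ(x,r,z1 if free!="z" else x[2])]),s[1],s[2]),sgn) for g,s in zip(G,S))/len(S)
    return mx(f,[*c,z1] if free=="z" else c,[.003,.003,.004][:2+(free=="z")])
E
python3 - <<'E'
from mv import *
vs=["fk","hw","hm","dd"]
for v in vs: print(v,"fork",*fit_cyl([ld(v)],(.5788,-.1366),.00875,.054,.054),"handle",*fit_cyl([ld(v)],(.5563,-.2278),.0095,.055,.1))
S=[ld(v) for v in("fk","hw","dd")]
print("fork z",*fit_cyl(S,(.5788,-.1366),.00875,.054,.054,free="z"))
print("handle",*fit_cyl(S,(.5563,-.2278),.0095,.055,.1))
s=ld("dd"); print("hinge",at_z((181,216),.046,s[1],"wrist"),"lug",at_z((140,174),.042,s[1],"wrist"),"top",at_z((90,152),.1,s[1],"wrist"))
s=ld("fk"); r=cv2.resize(rect(s,(.6,-.18),.042,half=.1),(600,600)); cv2.imwrite("pics/k.png",r)
E
```

```text
fk fork [ 0.5788 -0.1362] 17.115135347946204 handle [ 0.5617 -0.2288] 104.5849580741591
hw fork [ 0.5785 -0.1365] 68.28258213342077 handle [ 0.5619 -0.2289] 113.18919449643175
hm fork [ 0.5785 -0.1365] 64.2151122650297 handle [ 0.5619 -0.2289] 85.09075733736968
dd fork [ 0.5786 -0.1362] 69.61556129721625 handle [ 0.5618 -0.2283] 112.35984971169623
fork z [ 0.5783 -0.1358  0.056 ] 51.773704836860496
handle [ 0.5619 -0.2288] 109.551088367845
hinge [ 0.6593 -0.1328  0.046 ] lug [ 0.6018 -0.1872  0.042 ] top [ 0.5605 -0.2262  0.1   ]
```

View pics/k.png

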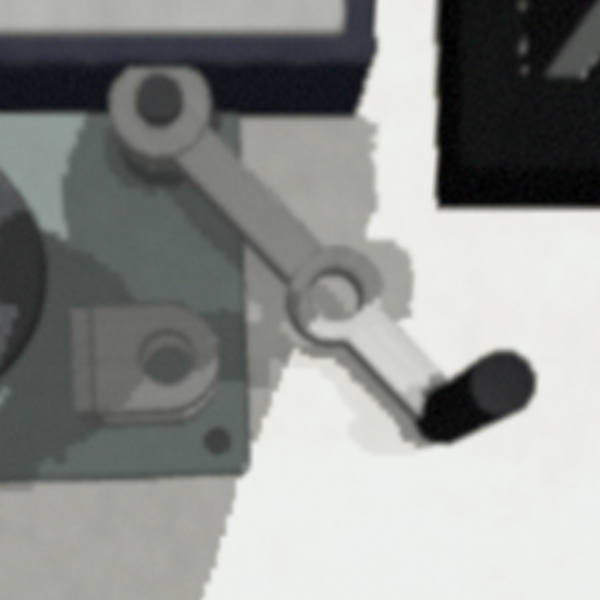

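```bash
python3 - <<'E'
from mv import *
H=np.array([.6635,-.1337]); 
def hp(d): t=np.radians(d); return H-.14*np.array([np.cos(t),np.sin(t)]),np.pi/2+t
bot.set_gripper(.45,30)
p,a=hp(43.1); p=np.array([.5619,-.2288]); go(p,.15,a); print(lin(p,.07,.1,f=10),bot.read_position())
bot.set_gripper(.29); print(bot.read_gripper_width())
for d in(35,27,19,11,5,1.8):
    p,a=hp(d); lin(p,.07,.08,a=a)
print(bot.read_position(),bot.read_ft_force())
p,a=hp(-1.5); print("stop",lin(p,.07,.02,f=6),bot.read_position(),bot.read_ft_force())
p=bot.read_position(); bot.set_gripper(.45); lin(p,.2,.15)
go((.58,-.16),.2,np.pi/2); s=shot("wrist","w_lv")
print(*fit_cyl([s],(.524,-.138),.0095,.055,.1),hp(1.8)[0])
print(*fit_cyl([s],(.5785,-.1364),.00875,.054,.054))
go((.432,-.24),.19,np.pi/2); s2=shot("wrist","w_pn"); P=fit_cyl([s2],(.432,-.24),.011,.057,.094); print("pin",P,fit_cyl([s2],P[0],.015,.056,.056,0), [fit_cyl([ld(v)],P[0],.011,.057,.094) for v in("ty","db")])
cv2.imwrite("pics/l.png",np.hstack([cv2.resize(rect(s,(.58,-.14),.054,half=.07),(400,400)),cv2.resize(rect(s2,P[0],.056,half=.05),(400,400))]))
print(bot.read_clock())
E
```

```text
False [ 0.5625 -0.229   0.0707]
0.2909602388003321
[ 0.5237 -0.1385  0.07  ] [ 1.2932  0.0197 -0.2822]
stop True [ 0.5234 -0.135   0.0699] [ 0.2186 -2.8522  1.6971]
[ 0.5232 -0.1384] 78.8448542891934 [ 0.5236 -0.1381]
[ 0.5785 -0.1358] 16.770967480307988
pin (array([ 0.4314, -0.242 ]), np.float64(46.86821047212309)) (array([ 0.4375, -0.2437]), np.float64(35.14793854331845)) [(array([ 0.4314, -0.2414]), np.float64(47.843711268831406)), (array([ 0.4317, -0.2425]), np.float64(76.75187215926874))]
54.5333
```

View pics/l.png

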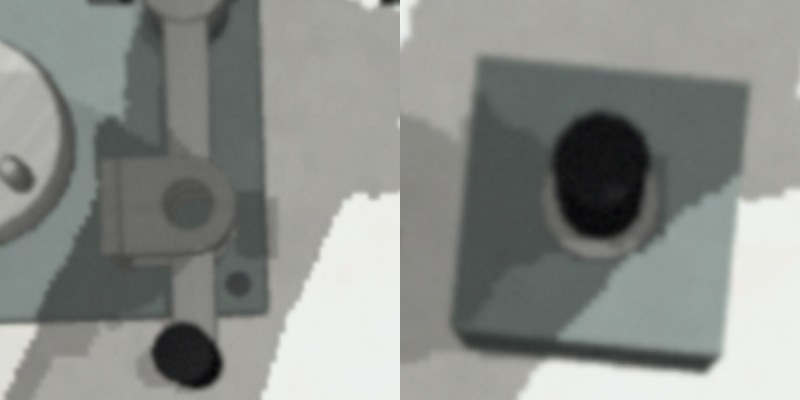

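```bash
python3 - <<'E'
from mv import *
a=np.pi/2; P=(.4314,-.2419); F=(.5785,-.1362)
bot.set_gripper(.5,50); c=goc(P,.13,a); print(lin(c,.06,.08,f=10),bot.read_position())
bot.set_gripper(0,50); w=bot.read_gripper_width(); zg=bot.read_position()[2]; print("w",w)
lin(c,.12,.1); lin(c,.16,.15); w=bot.read_gripper_width(); print("w",w,bot.read_ft_force())
if w>.15:
    zs=zg+.004
    c0=goc(F,.16,a); lin(c0,zs+.045,.08); print("over",bot.read_position())
    c2=c0; 
    for k in range(-1,17):
        if k>=0:
            lin(c2,zs+.044,.05); d=k*np.pi/4; c2=c0+.0012*(1+k//8)*np.array([np.cos(d),np.sin(d)]); lin(c2,zs+.044,.05)
        f=lin(c2,zs-.003,.03,f=8); z=bot.read_position()[2]; print(k,f,z-zs,bot.read_position())
        if z<zs+.02: break
    print(bot.read_ft_force())
print(bot.read_clock())
E
```

```text
False [ 0.4304 -0.2413  0.0604]
w 0.2223708423183646
w 0.22163961251735423 [-0.2656 -0.9574 -1.0131]
over [ 0.5797 -0.1353  0.11  ]
-1 True -6.164770875366488e-06 [ 0.5794 -0.1353  0.0647]
[-0.3035  0.1989  4.7495]
61.8417
```

```bash
python3 - <<'E'
from mv import *
p=bot.read_position(); bot.set_gripper(.5); lin(p,.2,.15)
go((.58,-.16),.2,np.pi/2); s=shot("wrist","w_ph")
print(*fit_cyl([s],(.5785,-.1362),.011,.061,.098),*fit_cyl([s],(.5785,-.1362),.011,.06+.006,.104),*fit_cyl([s],(.524,-.138),.0095,.055,.1))
for n,c in(("s1",(.45,.22)),("s2",(.42,.2))):
    go(c,.26 if n=="s1" else .3,np.pi/2); t=shot("wrist","w_"+n)
    b=[(np.array(d["bbox"]).round(),round(d["confidence"],2)) for d in bot.search_frame("wrist","roller")]; print(n,b)
t1=ld("s1"); t2=ld("s2")
cv2.imwrite("pics/n.png",np.hstack([cv2.resize(rect(s,(.58,-.14),.06,half=.06),(250,250)),cv2.resize(t1[0][:, 256:512],(250,375))[:250],cv2.resize(t2[0][:,256:512],(250,375))[:250]]))
print(bot.read_clock())
E
```

```text
[ 0.5802 -0.1358] 48.45480066668458 [ 0.5788 -0.1362] 41.525739753056186 [ 0.5232 -0.1383] 78.01339492642873
s1 [(array([335., 137.,  40.,  22.]), 0.74)]
s2 [(array([339., 159.,  38.,  21.]), 0.66)]
65.5917
```

View pics/n.png

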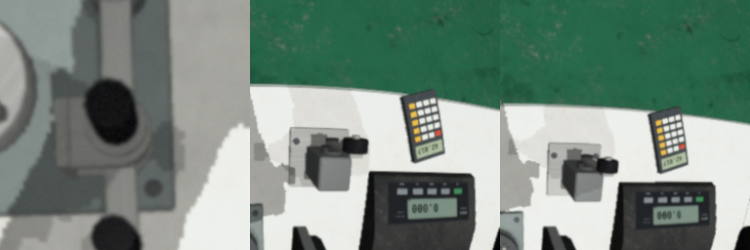

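```bash
python3 - <<'E'
from mv import *
A,B=ld("s1"),ld("s2")
def roll(s,uv):
    g=gray(s); u,v=map(int,uv); w=g[v-16:v+17,u-22:u+23]; m=(w<35).astype(np.uint8)
    n,l,st,c=cv2.connectedComponentsWithStats(m); i=1+st[1:,4].argmax(); print(st[i]); return c[i]+[u-22,v-16]
ra,rb=roll(A,(363,148)),roll(B,(365,170)); print(ra,rb)
print(tri([ray(ra,*A[1:]),ray(rb,*B[1:])]),at_z(ra,.16,*A[1:]),at_z(rb,.16,*B[1:]))
# switch plate corners (table level) in s1 crop
f=lambda x,y:at_z((256+(x-250)*1.024,y*1.024),.004,*A[1:])
print([f(*q) for q in((290,127),(349,128),(290,187))])
b=cv2.resize(A[0][100:230,290:430],None,fx=5,fy=4.5,interpolation=cv2.INTER_CUBIC); cv2.imwrite("pics/o.png",b)
E
```

```text
[ 10  10  24  14 261]
[ 12  10  20  12 186]
[361.4943 149.2912] [364.0161 169.8925]
[0.4166 0.3176 0.1599] [0.4166 0.3175 0.16  ] [0.4166 0.3176 0.16  ]
[array([0.4135, 0.275 , 0.004 ]), array([0.4123, 0.3661, 0.004 ]), array([0.5054, 0.2775, 0.004 ])]
```

View pics/o.png

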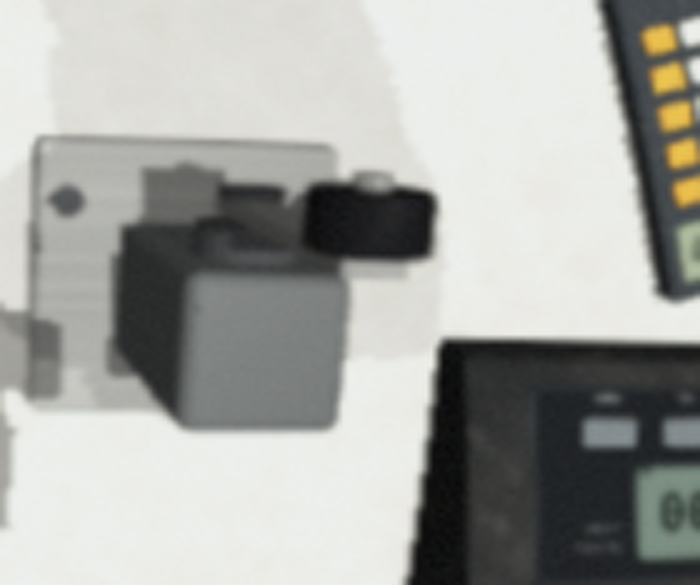

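```bash
python3 - <<'E'
from mv import *
a=np.pi/2; bot.set_gripper(0,30)
go((.4166,.255),.26,a); p=(.4166,.255); lin(p,.128,.15); f0=np.array(bot.read_ft_force())
for y in(.28,.30,.32,.335,.345):
    lin((.4166,y),.128,.06); print(y,np.array(bot.read_ft_force())-f0)
bot.wait(.3); shot("wrist","w_tr"); sc=shot("scene","tr")
lin(p,.128,.08); lin(p,.26,.15); go((.45,.2),.26,a); bot.wait(.3); r=shot("wrist","w_rs")
go((.5,-.1),.3,a); e=shot("wrist","w_end")
for v in("tr","s1"): pass
T=ld("tr")[0] if 0 else cv2.imread("pics/tr.png"); S0=cv2.imread("pics/scene0.png")
c=lambda i:cv2.resize(i[215:310,120:220],(300,285),interpolation=cv2.INTER_CUBIC)
cv2.imwrite("pics/q.png",np.vstack([np.hstack([c(S0),c(T)]),cv2.resize(r[0][90:240,260:500],(600,315))[:300]]))
cv2.imwrite("pics/r.png",e[0]); print(bot.read_clock())
E
```

```text
0.28 [0.2354 0.1146 0.0042]
0.3 [-0.9001  0.1778  0.6715]
0.32 [ 1.1474 -0.3959  0.952 ]
0.335 [ 0.7958 -1.313   2.7368]
0.345 [ 0.2361 -1.4699  1.3685]
74.3833
```

View pics/q.png

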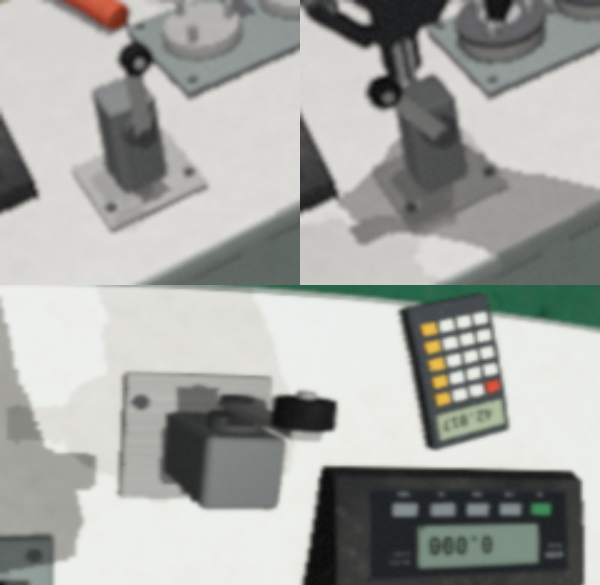

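View pics/r.png

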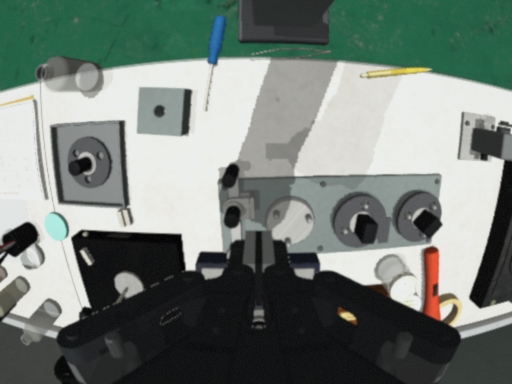

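```bash
python3 - <<'E'
from mv import *
s=ld("rs"); g=gray(s); print([d["bbox"] for d in []])
uv=proj([.4166,.3176,.16],*s[1:])[0]; u,v=map(int,uv); w=(g[v-18:v+19,u-26:u+27]<35).astype(np.uint8)
n,l,st,c=cv2.connectedComponentsWithStats(w); i=1+st[1:,4].argmax(); print("roller",at_z(c[i]+[u-26,v-18],.16,*s[1:]))
S=[ld("ph"),ld("end"),ld("pn")]
for q in S[:2]: print([fit_cyl([q],(.579,-.136),.011,.06+d,.098+d)[0] for d in(0,.003)],fit_cyl([q],(.5232,-.138),.0095,.055,.1)[0])
s=ld("end")
for c,z0 in(((.6032,.1815),.03),((.6069,.0668),.03),((.511,-.398),.004)): print(row(fit_disc([s],c,z0)))
G=[gray(q) for q in S[:2]]
f=lambda x:sum(edge(g,proj(circ(x,.011,x[2]),q[1],q[2]),0) for g,q in zip(G,S[:2]))
print("pin top",mx(f,[.579,-.136,.098],[.002,.002,.004]))
E
```

```text
[]
roller [0.4166 0.318  0.16  ]
[array([ 0.5804, -0.1357]), array([ 0.5796, -0.136 ])] [ 0.5232 -0.1383]
[array([ 0.5801, -0.1359]), array([ 0.5789, -0.1356])] [ 0.5197 -0.1362]
[0.6041 0.1824] 0.6729 44.8928 10.1771
[0.6052 0.065 ] -13.6134 33.8895 10.5682
[ 0.5112 -0.398 ] -36.026 46.5921 4.5348
pin top (array([ 0.5798, -0.1361,  0.096 ]), np.float64(82.7741694978023))
```

```bash
python3 - <<'E'
from cell import bot
print(bot.read_ft_force(),bot.read_clock()); bot.close_job()
E
```

```text
[-0.11118411  0.99720421  0.05203392] 74.3833
the job is handed in; nothing more can be done
```

I finished every step of the task and handed the job in at 74 s on the robot clock; the hand-in reports no verdict.

- **Discs:** The worn disc lies in the tray, within about 2 mm of its centre. Only two new discs were there, and both are seated on the middle and left stations. One of them was knocked about 3 cm aside before I reached it, so my first grasp closed on nothing. I found it again and placed it.
- **Lever and pin:** The lever is shut against its stop. The pin is home through fork and lug, with its grip top measured at 96 mm against an expected 98 mm, and about 1.5 mm off the fork centre.
- **Switch:** I pushed the roller sideways until the arm was clearly past the trip angle in the scene picture, at about 1.5 N. It sprang back to within 0.5 mm of where it started.
- **Jar and bottle:** I saw no sign of either being disturbed; I did not measure them.

**Checks that disagreed:**
- In the last, distant and partly shaded view, the disc positions on the two stations came out 1 to 2.5 mm off the closer view. The handle came out 4 mm off its closer view.
- I did not re-measure the two disc angles reliably after placing, because those fits were poor. I relied on the seated height, within 1 mm of that expected for a disc flat on the face, and on the close view.

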